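Press home the rocking lid on the bead counter

ROBOT

A 6-joint arm with a two-finger parallel gripper is mounted at the origin on the work surface. World frame = base frame: x ahead of the robot, y to its left, z up, the work surface at z = 0. Lengths are in m, angles in degrees, forces in N, time in s.
With the tool pointing down it reaches from about 0.375 to 0.9 m from the base axis. Payload 3.1 kg.
Tool frame: the origin (TCP) lies midway between the tips of the shut fingers; the grasp point (between the pads) lies 19 mm behind it; z points along the fingers, y is the line along which they close (so a half turn about z gives the same grasp; the last joint's range is limited). The gripper opens to 87 mm and grips with 3 to 60 N. Pads are 19 mm wide; open, the fingers measure 117 mm over their backs; the gripper's body (75 mm by 190 mm) begins 51 mm behind the grasp point.
Start: joints at [66.205, 30.224, 82.088, -0, 67.689, -10.227], TCP at [0.147, 0.608, 0.223] pointing down, gripper open.
Joint ranges: [-176.69, 176.69], [-43.24, 126.21], [12.49, 139.97], [-82, 262], [0, 151.66], [-163.58, 163.58]. Speed limits (degrees/s): [159.86, 159.86, 180, 180, 180, 180].

INTERFACE

Orientations are given as a 3x3 rotation matrix whose columns are the frame's x, y, z axes.
In Python, from rig import bot gives the robot as it stands.
- The arm moves only by the shell command python3 steer.py 'ROWS'. ROWS is a JSON list of rows, 1 to 20 of them, each of 7 numbers: dx, dy, dz in shares of 0.8 m (1.0 is 0.8 m), then a rotation vector rx, ry, rz in normalised numbers (1 is 180 degrees), then the opening from 0.0 (shut) to 1.0 (fully open); each row is the pose to reach, as a shift and turn from the pose commanded when the command began, along the tool's axes at that moment; what a row does not reach only later rows make up. A row lasts 1/10 s, in which the tool goes at most 0.05 m and 8.59 degrees, less where a joint would pass 70% of its speed; a pose out of reach is approached as far as the arm can. The fingers move at their own pace and stop on an object; the grip force is fixed at half the most. Time passes only in rows, so rows that do not move let the fingers close. It prints the time, the measured TCP pose, the force, the opening and the grip force at its end. Input that does not fit is refused with a message, and nothing moves.
- bot.read_state(): the state, without advancing time (a new reading comes with each control period).
- bot.capture(name): name is "scene" or "top"; returns a dict with "color" (384x512x3 uint8, red, green, blue), "K" (3x3 intrinsics, pixels), "view" (4x4, takes a point from world to camera coordinates). Camera axes: x right, y up, looking along -z (the intrinsics and any distortion apply to the point x, -y, -z); pixel columns grow to the right and rows downward; lengths in m; the calibration is good to about 2 mm. A picture is of the moment at which its call begins. There is no depth.
- bot.hand_in(): hands the job in; it is judged then, once.
The state is a dict: "time_s": time; "joint_positions": joint angles; "qvel": joint speeds; "tau": joint torques, N m; "position": TCP position; "tcp_rot": TCP orientation; "force": force on the tool from outside, world axes, zero at the start; "moment": the same for the moment, N m; "opening": opening from 0.0 (shut) to 1.0 (fully open); "grasp_force": force on a finger pad.
Only numpy, scipy, OpenCV 4.12 (cv2) and the standard library are available. Lean on these libraries where they do the work, as an engineer would, in place of code of your own. Each camera call takes 0.05 s, during which the arm holds its last target. There are 200 camera calls.

TASK

Four identical white lids cover the bead tubs on the toy-shop counter, and one of them is not home: it rocks. Press the lids lightly near an edge with the closed fingertips until you find the one that tips, then press that lid down in its middle until it is fully home and rocks no more. Only press: do not lift or pry off any lid, leave the toys around the tubs where they stand, and finish with the hand clear.

Things in the scene. Friction and masses are not known exactly. Their poses are not given: they have to be found in the camera images.
- lid_a: White square plastic lid, one of four identical loose lids a to d: 82 x 82 mm, 14 mm thick, about 90 g. Origin: centre of its underside, its flat top 14 mm above; x and y parallel to its edges, z up, so tilt shows in its orientation. It drops with 2 mm play a side into a fixed pink square tub (96 mm outside, walls 5 mm, rim 10 mm above the underside of a seated lid).
- post_a: White catch, 12 x 12 mm, in the middle of the tub of lid_a, hidden under it. Origin: centre of its top, on the tub's axis, z up; lid_a lies on it (origins within 0.5 mm). Under the loose lid it stands proud, slides straight down against 10 N of friction and stays where it is left; under a seated lid it is already down and rigid.
- lid_b: Lid like lid_a, in its own tub. The loose lid (any of a to d) lies level 5 mm above its ledge, balanced on the catch in its centre. Under 1 N near the middle of an edge (30 to 38 mm from the centre) tips it about 0.14 rad, until that edge lands on the ledge (the tips stop about 3 mm lower there than on touching its middle); let go, it falls back level. Press lightly there, under 10 N.
- post_b: White catch, 12 x 12 mm, in the middle of the tub of lid_b, hidden under it. Origin: centre of its top, on the tub's axis, z up; lid_b lies on it (origins within 0.5 mm). Under the loose lid it stands proud, slides straight down against 10 N of friction and stays where it is left; under a seated lid it is already down and rigid.
- lid_c: Lid like lid_a, in its own tub. A ledge 10 mm wide all round inside the tub carries a seated lid, which is rigid wherever it is pressed. The tubs stand at heights that differ by up to 6 mm (tops of seated lids 42 to 48 mm above the counter), so the height of a lid does not tell which is loose.
- post_c: White catch, 12 x 12 mm, in the middle of the tub of lid_c, hidden under it. Origin: centre of its top, on the tub's axis, z up; lid_c lies on it (origins within 0.5 mm). Under the loose lid it stands proud, slides straight down against 10 N of friction and stays where it is left; under a seated lid it is already down and rigid.
- lid_d: Lid like lid_a, in its own tub. Seating: pressed within about 6 mm of its middle the loose lid gives way at about 10 N, sinks 5 mm, lands on the ledge and stays down; pressing on to 16 N, or a brief 25 N, does no harm to any lid.
- post_d: White catch, 12 x 12 mm, in the middle of the tub of lid_d, hidden under it. Origin: centre of its top, on the tub's axis, z up; lid_d lies on it (origins within 0.5 mm). Under the loose lid it stands proud, slides straight down against 10 N of friction and stays where it is left; under a seated lid it is already down and rigid.
- pawn: Bystander, loose: turned wooden play piece, 52 wide at the foot, 82 high (mm). Origin: centre of its underside, z up. To be left alone.
- teacup: Bystander, loose: small white toy cup, 52 across, 45 high (mm). Origin: centre of its underside, z up. To be left alone.
- bead_jar: Bystander, loose: small lidded jar, 48 across, 70 high (mm). Origin: centre of its underside, z up. To be left alone.
- bangle: Bystander, loose: wooden bangle lying flat, 60 across, 12 high (mm). Origin: centre of its underside, z up. To be left alone.
- toy_box: Bystander, loose: pink carton, 50 x 90 x 75 high (mm). Origin: centre of its underside, z up. To be left alone.
- pony: Bystander, loose: wooden toy pony, about 105 long, 24 wide, 95 high (mm). Origin: centre of its underside, z up. To be left alone.
- spool: Bystander, loose: plain wooden cylinder, 44 across, 35 high (mm). Origin: centre of its underside, z up. To be left alone.

How it is judged:
By the outcome, as a careful person would: the job done as asked, in the order asked, and still so for the second after the job is handed in, with the robot touching nothing.
It also fails if it takes over 58 s, if anything falls off the work surface, if the arm or the gripper's body presses on something with over 40 N, if the wrist force passes 120 N, or if a joint passes its speed limit or range.

## Working session

There is one attempt and no reset: what is moved stays moved. The work goes in short steps, Python scripts to look and compute and a shell command to move; the robot and the scene stay as the last step left them, time stands still between calls to the robot, and variables do not carry over. Pictures are saved under pics/ and viewed, at most 10 in all, crops included, and the job is handed in when it is done.

```bash
ls; mkdir -p pics
python3 - <<'E'
from rig import bot
import cv2,numpy as np
for n in("scene","top"):
    c=bot.capture(n); cv2.imwrite(f"pics/{n}0.png",c["color"][:,:,::-1]); np.savez(f"{n}0.npz",**{k:c[k] for k in("color","K","view")}); print(n,c["K"].tolist(),np.round(c["view"],4).tolist(),c.keys())
s=bot.read_state();print(s)
E
```

```text
pics
rig.py
steer.py
scene [[492.19314446186485, 0.0, 255.14942064307272], [0.0, 492.19314446186485, 198.3615834462392], [0.0, 0.0, 1.0]] [[-0.0306, 0.9993, -0.0214, 0.012], [-0.6417, -0.0032, 0.767, 0.349], [0.7663, 0.0372, 0.6413, -1.9037], [0.0, 0.0, 0.0, 1.0]] dict_keys(['color', 'K', 'view'])
top [[484.4010146622562, 0.0, 266.8993609035377], [0.0, 484.4010146622562, 191.10282867274745], [0.0, 0.0, 1.0]] [[0.0265, -0.9996, 0.0059, -0.0149], [0.9844, 0.0271, 0.1739, -0.6046], [-0.174, 0.0012, 0.9848, -1.1113], [0.0, 0.0, 0.0, 1.0]] dict_keys(['color', 'K', 'view'])
{'time_s': 0.1, 'joint_positions': array([ 6.62033087e+01,  3.02733933e+01,  8.21478864e+01, -1.01081003e-03,
        6.76908871e+01, -1.02301389e+01]), 'qvel': array([ 0.01998352, -0.05858239, -0.17207297,  0.03212099,  0.02019727,
        0.03460716]), 'tau': array([-5.88732819e-04, -4.40985203e+01, -1.77151072e+01,  6.34984835e-02,
        5.33855672e-02, -3.00545150e-05]), 'position': array([0.14634656, 0.6069497 , 0.22167857]), 'tcp_rot': array([[-9.72099550e-01,  2.34567398e-01, -7.74974559e-04],
       [ 2.34568444e-01,  9.72097944e-01, -1.79782783e-03],
       [ 3.31639379e-04, -1.92945221e-03, -9.99998084e-01]]), 'force': array([-0.70091746,  0.42801043, -1.07818832]), 'moment': array([ 0.01609267, -0.02665769, -0.02559597]), 'grasp_force': 0.0, 'opening': 0.9983335779574172}
```

View pics/top0.png

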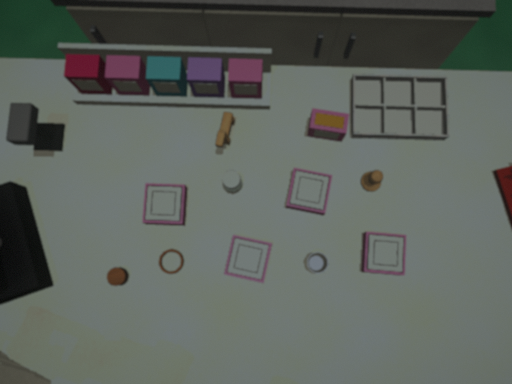

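View pics/scene0.png

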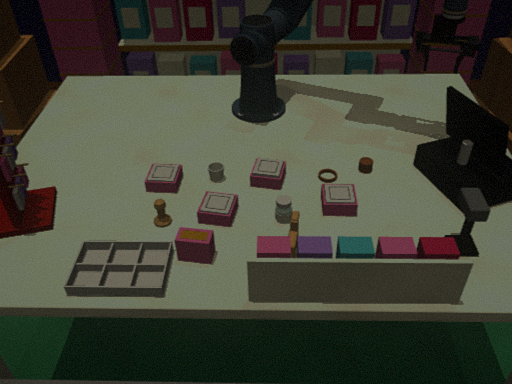

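The top view shows lids near (164,204), (309,191), (248,258) and (384,253). The scene view shows the same four at (340,193), (218,203), (268,167) and (163,173). The toys stand between the tubs.

```bash
cat > h.py <<'E'
import numpy as np,cv2
def ray(c,uv):
    V=c["view"];R=V[:3,:3];o=-R.T@V[:3,3]
    d=np.linalg.inv(c["K"])@[uv[0],uv[1],1]; d=R.T@(d*[1,-1,-1]); return o,d/np.linalg.norm(d)
def plane(c,uv,z):
    o,d=ray(c,uv); return o+d*(z-o[2])/d[2]
def tri(r1,r2):
    A=sum(np.eye(3)-np.outer(d,d) for o,d in(r1,r2)); b=sum((np.eye(3)-np.outer(d,d))@o for o,d in(r1,r2))
    p=np.linalg.solve(A,b); return p,[np.linalg.norm(np.cross(p-o,d)) for o,d in(r1,r2)]
def lid(c,seed):
    hsv=cv2.cvtColor(cv2.resize(c["color"],None,fx=4,fy=4,interpolation=cv2.INTER_CUBIC),cv2.COLOR_RGB2HSV)
    x,y=[int(4*v) for v in seed]
    m=((hsv[...,1]<70)&(hsv[...,2]>60)).astype(np.uint8)
    w=np.zeros_like(m);w[y-110:y+110,x-110:x+110]=1
    m=cv2.morphologyEx(m*w,cv2.MORPH_CLOSE,np.ones((13,13)))
    n,l,st,ce=cv2.connectedComponentsWithStats(m,connectivity=4)
    k=l[y,x]; q=(l==k).astype(np.uint8)
    cs,_=cv2.findContours(q,cv2.RETR_EXTERNAL,cv2.CHAIN_APPROX_SIMPLE)
    ct=max(cs,key=cv2.contourArea); h=cv2.convexHull(ct)
    p=cv2.approxPolyN(h,4) .reshape(-1,2) if hasattr(cv2,'approxPolyN') else cv2.boxPoints(cv2.minAreaRect(h))
    return (p+.5)/4-.5,cv2.contourArea(ct)/16
E
cat > m.py <<'E'
from h import *
T=dict(np.load("top0.npz"));S=dict(np.load("scene0.npz"))
def diag(p): # intersection of the diagonals
    a,b,c,d=p.astype(float); t=np.linalg.solve(np.c_[c-a,b-d],b-a); return a+t[0]*(c-a)
vis={}
for n,s,t in(("1",(340,193),(164,204)),("2",(218,203),(309,191)),("3",(268,167),(248,258)),("4",(163,173),(384,253))):
    pt,at=lid(T,t);ps,as_=lid(S,s)
    ct,cs=diag(pt),diag(ps)
    p,e=tri(ray(T,ct),ray(S,cs))
    q=np.array([plane(T,u,p[2])[:2] for u in pt]);L=np.linalg.norm(q-np.roll(q,-1,0),axis=1)
    d=np.roll(q,-1,0)-q; an=np.degrees(np.arctan2(d[:,1],d[:,0]))%90
    print(n,at,as_,ct.round(1),cs.round(1),p.round(4),np.round(e,4),L.round(3),an.round(1),np.hypot(*p[:2]).round(3))
    for c,pp,k in((T,pt,"top"),(S,ps,"scene")):
        im=vis.setdefault(k,cv2.resize(c["color"][:,:,::-1],None,fx=3,fy=3)); cv2.polylines(im,[np.int32(pp*3+1)],1,(0,255,0),1)
cv2.imwrite("pics/ov.png",np.vstack([vis["top"][480:880,380:1280],vis["scene"][430:700,380:1280]])[:, :800][:600])
E
python3 m.py
```

```text
1 2997.5625 2933.71875 [163.5 203.5] [339.5 192.5] [0.5692 0.2506 0.0442] [0.001 0.001] [0.133 0.13  0.133 0.133] [3.1 1.6 4.2 1.6] 0.622
2 2997.5625 2920.0625 [308.5 190.5] [217.5 202.5] [ 0.6113 -0.1001  0.0405] [0.0004 0.0004] [0.135 0.132 0.135 0.135] [0.1 1.6 1.2 1.6] 0.619
3 2997.5625 2997.5625 [247.5 257.5] [267.5 166.5] [0.4457 0.042  0.0472] [0.0009 0.0009] [0.128 0.128 0.128 0.13 ] [1.4 1.5 2.5 1.6] 0.448
4 2997.5625 2985.4375 [383.5 252.5] [162.5 172.5] [ 0.4667 -0.2829  0.0387] [0.0025 0.0025] [0.13  0.129 0.13  0.132] [88.6  1.5 89.7  1.6] 0.546
```

Run:
```python
import numpy as np,cv2
for f,(x,y) in(("top0",(164,204)),("scene0",(340,193))):
    h=cv2.cvtColor(np.load(f+".npz")["color"],cv2.COLOR_RGB2HSV)
    print(f,"row",[tuple(map(int,v)) for v in h[y,x-26:x+27:1]])
    print("col",[tuple(map(int,v)) for v in h[y-26:y+27:1,x]])
```

```text
top0 row [(68, 17, 121), (70, 19, 123), (75, 17, 120), (70, 19, 122), (68, 9, 117), (165, 23, 112), (164, 61, 108), (164, 60, 97), (10, 8, 100), (68, 18, 116), (64, 17, 122), (64, 15, 118), (64, 16, 110), (60, 13, 100), (66, 12, 104), (64, 15, 118), (68, 17, 121), (64, 15, 120), (69, 15, 120), (68, 17, 121), (67, 19, 121), (69, 21, 122), (68, 17, 120), (71, 17, 121), (68, 17, 121), (68, 17, 121), (64, 15, 120), (68, 17, 121), (64, 17, 121), (64, 17, 121), (67, 19, 121), (67, 19, 123), (71, 17, 120), (67, 19, 122), (69, 15, 121), (68, 18, 116), (65, 15, 104), (69, 17, 107), (68, 17, 118), (71, 17, 122), (70, 19, 123), (75, 18, 115), (30, 3, 92), (164, 58, 97), (162, 85, 105), (164, 88, 90), (166, 81, 66), (177, 47, 60), (26, 25, 82), (40, 28, 108), (50, 26, 120), (53, 19, 121), (63, 19, 120)]
col [(81, 15, 121), (77, 15, 120), (75, 17, 121), (73, 19, 122), (72, 11, 118), (167, 16, 114), (163, 58, 110), (163, 65, 98), (173, 11, 95), (71, 18, 114), (68, 17, 121), (68, 17, 119), (60, 14, 113), (66, 12, 105), (65, 14, 108), (68, 17, 117), (68, 17, 120), (64, 17, 120), (64, 17, 121), (68, 
[... 1417 characters left out ...]
22), (38, 47, 120), (34, 54, 118), (42, 47, 126), (40, 54, 122), (39, 49, 124), (39, 56, 124), (42, 49, 119), (42, 53, 126), (39, 55, 126), (37, 50, 108), (179, 71, 108), (24, 45, 108), (26, 42, 92), (22, 39, 98), (21, 49, 109), (23, 49, 109), (21, 47, 109), (21, 38, 115), (26, 47, 113), (28, 42, 108), (23, 41, 111), (26, 50, 107), (25, 42, 108), (19, 36, 112), (27, 44, 104), (30, 38, 60), (26, 40, 109), (39, 49, 110), (25, 54, 61), (178, 89, 69), (173, 135, 91), (171, 147, 52), (177, 117, 50), (174, 106, 58), (174, 123, 54), (173, 115, 53), (173, 118, 52), (171, 125, 49), (170, 141, 49), (177, 137, 52), (169, 127, 54), (6, 62, 62), (24, 63, 101), (38, 53, 115), (41, 52, 123), (38, 40, 121)]
```

```bash
python3 - <<'E'
s=open("h.py").read()
a=s.index("    hsv=");b=s.index("    n,l,st")
s=s[:a]+'''    im=cv2.resize(c["color"],None,fx=4,fy=4,interpolation=cv2.INTER_CUBIC)
    x,y=[int(4*v) for v in seed]; lab=cv2.cvtColor(im,cv2.COLOR_RGB2LAB).astype(int)
    a=lab[y-110:y+110,x-110:x+110,1]; lo=np.median(a[90:130,90:130]); th=lo+.35*(np.percentile(a,98)-lo)
    m=np.zeros(im.shape[:2],np.uint8); m[y-110:y+110,x-110:x+110]=a<th
'''+s[b:]
open("h.py","w").write(s)
E
python3 m.py
```

```text
1 1137.71875 512.5625 [163.  202.7] [339.  193.5] [0.5713 0.2506 0.0426] [0.0006 0.0006] [0.084 0.083 0.082 0.084] [89.6 89.5 89.8  0.7] 0.624
2 1104.625 2967.375 [309.1 189.7] [217.5 202.5] [ 0.6131 -0.1006  0.042 ] [0.0004 0.0004] [0.083 0.082 0.083 0.082] [79.8 80.  79.6 80.2] 0.621
3 1160.96875 2997.5625 [247.7 257.8] [267.5 166.5] [0.445  0.0418 0.0467] [0.0007 0.0007] [0.081 0.082 0.081 0.08 ] [79.8 78.9 78.8 78.8] 0.447
4 1182.65625 2993.71875 [385.1 252.6] [162.5 172.5] [ 0.4665 -0.2848  0.0388] [0.0007 0.0007] [0.083 0.084 0.082 0.083] [86.2 86.3 86.1 86.6] 0.547
```

View pics/ov.png

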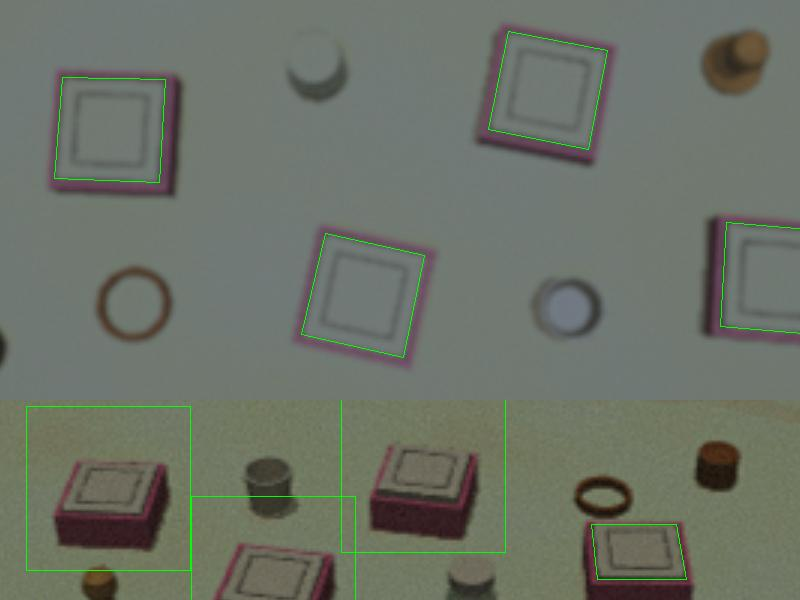

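The top-view outlines fit all four lids, with sides of 81–84 mm. In the scene view the masks leak for three lids, so I'll close the thin rim there.

```bash
sed -i 's/]=a<th$/]=cv2.morphologyEx((a<th).astype(np.uint8),cv2.MORPH_OPEN,np.ones((k0,k0)))/; s/def lid(c,seed)/def lid(c,seed,k0=3)/' h.py; sed -i 's/lid(S,s)/lid(S,s,17)/; s/\[430:700/[470:670/' m.py; python3 m.py
```

```text
1 1137.03125 507.3125 [163.  202.7] [339.  193.4] [0.5712 0.2505 0.0428] [0.0006 0.0006] [0.084 0.083 0.082 0.084] [89.6 89.5 89.8  0.7] 0.624
2 1104.21875 537.40625 [309.1 189.7] [217.4 202.6] [ 0.6132 -0.1008  0.0415] [0.0003 0.0003] [0.083 0.082 0.083 0.082] [79.8 80.  79.6 80.2] 0.621
3 1160.28125 2997.5625 [247.7 257.9] [267.5 166.5] [0.4448 0.0417 0.0465] [0.0006 0.0006] [0.081 0.082 0.082 0.08 ] [79.8 79.3 78.9 78.8] 0.447
4 1181.65625 413.46875 [385.1 252.6] [162.9 172.3] [ 0.4664 -0.284   0.0395] [0. 0.] [0.082 0.084 0.082 0.083] [86.2 86.3 86.1 86.6] 0.546
```

View pics/ov.png

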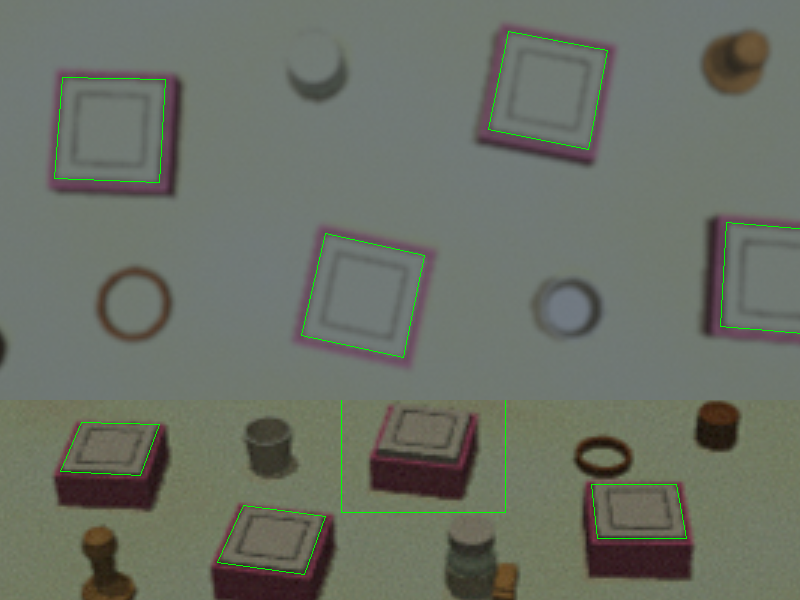

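Top and scene rays agree to within 1 mm, and the lid tops come out at about 40–48 mm, as they should. I'll test lid 3 at (0.445, 0.042) first, because more of its side shows above the rim. The target is a point near its far edge.

The manual's scale: shifts go in shares of 0.8 m and turns go in shares of 180 degrees. Converting my numbers, -0.478 m is -0.5975, -0.456 m is -0.57.

```bash
python3 steer.py '[[-0.57,-0.5975,0,0,0,0,0],[-0.57,-0.5975,0,0,0,0,0],[-0.57,-0.5975,0,0,0,0,0],[-0.57,-0.5975,0,0,0,0,0],[-0.57,-0.5975,0,0,0,0,0],[-0.57,-0.5975,0,0,0,0,0],[-0.57,-0.5975,0,0,0,0,0],[-0.57,-0.5975,0,0,0,0,0],[-0.57,-0.5975,0,0,0,0,0],[-0.57,-0.5975,0,0,0,0,0],[-0.57,-0.5975,0,0,0,0,0],[-0.57,-0.5975,0,0,0,0,0],[-0.57,-0.5975,0,0,0,0,0],[-0.57,-0.5975,0,0,0,0,0],[-0.57,-0.5975,0,0,0,0,0],[-0.57,-0.5975,0.125,0,0,0,0],[-0.57,-0.5975,0.1625,0,0,0,0],[-0.57,-0.5975,0.1625,0,0,0,0],[-0.57,-0.5975,0.1625,0,0,0,0],[-0.57,-0.5975,0.1625,0,0,0,0]]'; python3 -c "
from rig import bot
s=bot.read_state();print(s['tcp_rot'].round(3),s['force'])"
```

```text
time_s: 2.1
position: [0.4768, 0.0372, 0.0927]
tcp_rot: [[-0.972, 0.233, -0.002], [0.233, 0.972, 0.001], [0.002, 0.0, -1.0]]
force: [0.1, 0.2, 1.5]
opening: 0.006
grasp_force: 0.0
[[-0.972  0.233 -0.002]
 [ 0.233  0.972  0.001]
 [ 0.002  0.    -1.   ]] [0.1116181  0.2108125  1.48821625]
```

Scaled: 0.035 m is 0.0438, 0.033 m is 0.0413.

```bash
python3 steer.py '[[0,0,0.025,0,0,0,0],[0,0,0.0413,0,0,0,0],[0,0,0.0438,0,0,0,0],[0,0,0.0438,0,0,0,0]]'
python3 - <<'E'
from rig import bot
import cv2
c=bot.capture("scene")["color"][90:230,180:380,::-1]; t=bot.capture("top")["color"][170:310,150:350,::-1]
cv2.imwrite("pics/p1.png",cv2.resize(cv2.vconcat([c,t]),None,fx=2,fy=2))
E
```

```text
time_s: 2.5
position: [0.4786, 0.0362, 0.059]
tcp_rot: [[-0.972, 0.234, 0.003], [0.234, 0.972, -0.0], [-0.003, 0.0, -1.0]]
force: [0.7, 0.1, 0.9]
opening: 0.004
grasp_force: 0.0
```

View pics/p1.png

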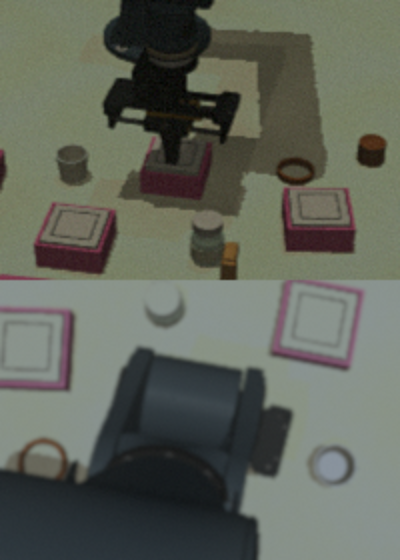

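The scene picture shows the shut tips at about crop (172,162), just above the far (camera-side) half of lid 3 and inside its rim. The toys are clear. Next I probe down.

Scaled: 0.006 m is 0.0075, 0.004 m is 0.005.

```bash
for i in 1; do python3 steer.py '[[0,0,0.0025,0,0,0,0],[0,0,0.005,0,0,0,0],[0,0,0.0075,0,0,0,0],[0,0,0.0075,0,0,0,0]]'; done
```

```text
time_s: 3.0
position: [0.4775, 0.0359, 0.0513]
tcp_rot: [[-0.972, 0.235, -0.001], [0.235, 0.972, 0.0], [0.001, -0.0, -1.0]]
force: [0.3, 0.2, -0.2]
opening: 0.004
grasp_force: 0.0
```

Scaled: 0.002 m is 0.0025, 0.001 m is 0.0013.

```bash
python3 steer.py '[[0,0,0.0013,0,0,0,0],[0,0,0.0025,0,0,0,0],[0,0,0.0025,0,0,0,0]]'
```

```text
time_s: 3.3
position: [0.4777, 0.0359, 0.0494]
tcp_rot: [[-0.972, 0.235, -0.0], [0.235, 0.972, 0.0], [0.0, -0.0, -1.0]]
force: [0.4, 0.9, 0.6]
opening: 0.005
grasp_force: 0.1
```

Scaled: 0.002 m is 0.0025, 0.001 m is 0.0013.

```bash
python3 steer.py '[[0,0,0.0013,0,0,0,0],[0,0,0.0025,0,0,0,0],[0,0,0.0025,0,0,0,0]]'
```

```text
time_s: 3.6
position: [0.4779, 0.0359, 0.0475]
tcp_rot: [[-0.972, 0.235, 0.0], [0.235, 0.972, -0.0], [-0.0, 0.0, -1.0]]
force: [-0.3, 0.1, 1.0]
opening: 0.008
grasp_force: 0.2
```

Scaled: 0.001 m is 0.0013.

```bash
python3 steer.py '[[0,0,0.0013,0,0,0,0],[0,0,0.0013,0,0,0,0],[0,0,0.0013,0,0,0,0]]'
```

```text
time_s: 3.9
position: [0.478, 0.0359, 0.0471]
tcp_rot: [[-0.972, 0.235, 0.001], [0.235, 0.972, -0.0], [-0.001, 0.0, -1.0]]
force: [0.0, 0.3, 5.6]
opening: 0.007
grasp_force: 2.8
```

Scaled: 0.001 m is 0.0013.

```bash
python3 steer.py '[[0,0,0.0013,0,0,0,0],[0,0,0.0013,0,0,0,0],[0,0,0.0013,0,0,0,0]]'
```

```text
time_s: 4.2
position: [0.478, 0.0359, 0.0469]
tcp_rot: [[-0.972, 0.234, 0.001], [0.234, 0.972, -0.0], [-0.001, 0.0, -1.0]]
force: [-1.8, 0.1, 12.1]
opening: 0.006
grasp_force: 6.3
```

Scaled: 0.001 m is 0.0013.

```bash
python3 steer.py '[[0,0,0.0013,0,0,0,0],[0,0,0.0013,0,0,0,0],[0,0,0.0013,0,0,0,0]]'
```

```text
time_s: 4.5
position: [0.4779, 0.0359, 0.0466]
tcp_rot: [[-0.972, 0.234, 0.001], [0.234, 0.972, -0.0], [-0.001, 0.0, -1.0]]
force: [-2.3, -0.2, 19.3]
opening: 0.002
grasp_force: 9.6
```

At the edge there was very light resistance from about 49.5 mm, then a hard stop at 47 mm. I overshot to 19 N because I had queued the steps. I'll ease off and touch the middle to compare heights.

Scaled: 0.034 m is 0.0425, 0.017 m is 0.0213.

```bash
python3 steer.py '[[0,0,-0.005,0,0,0,0],[0,0,-0.015,0,0,0,0],[0.0213,-0.0013,-0.015,0,0,0,0],[0.0425,-0.0025,-0.015,0,0,0,0],[0.0425,-0.0025,-0.015,0,0,0,0],[0.0425,-0.0025,-0.0113,0,0,0,0],[0.0425,-0.0025,-0.01,0,0,0,0],[0.0425,-0.0025,-0.0094,0,0,0,0],[0.0425,-0.0025,-0.0094,0,0,0,0]]'
```

```text
time_s: 5.4
position: [0.4449, 0.0418, 0.0519]
tcp_rot: [[-0.972, 0.235, 0.0], [0.235, 0.972, -0.0], [-0.0, 0.0, -1.0]]
force: [0.3, 0.3, 0.5]
opening: 0.007
grasp_force: 0.0
```

Scaled: 0.001 m is 0.0013, 0.0005 m is 0.0006.

```bash
python3 steer.py '[[0,0,0.0006,0,0,0,0],[0,0,0.0013,0,0,0,0],[0,0,0.0013,0,0,0,0]]'
```

```text
time_s: 5.7
position: [0.4442, 0.0419, 0.051]
tcp_rot: [[-0.972, 0.235, -0.0], [0.235, 0.972, 0.0], [0.0, 0.0, -1.0]]
force: [-0.0, 0.0, -0.5]
opening: 0.006
grasp_force: 0.0
```

Scaled: 0.001 m is 0.0013, 0.0005 m is 0.0006.

```bash
python3 steer.py '[[0,0,0.0006,0,0,0,0],[0,0,0.0013,0,0,0,0],[0,0,0.0013,0,0,0,0]]'
```

```text
time_s: 6.0
position: [0.4442, 0.042, 0.05]
tcp_rot: [[-0.972, 0.235, -0.0], [0.235, 0.972, -0.0], [0.0, -0.0, -1.0]]
force: [-0.3, 0.3, 0.1]
opening: 0.004
grasp_force: 0.0
```

Scaled: 0.0008 m is 0.001, 0.0005 m is 0.0006.

```bash
python3 steer.py '[[0,0,0.0006,0,0,0,0],[0,0,0.001,0,0,0,0],[0,0,0.001,0,0,0,0]]'
```

```text
time_s: 6.3
position: [0.4442, 0.0419, 0.0496]
tcp_rot: [[-0.972, 0.235, 0.0], [0.235, 0.972, -0.0], [-0.0, 0.0, -1.0]]
force: [-0.1, 0.6, 4.5]
opening: 0.005
grasp_force: 2.3
```

Scaled: 0.0005 m is 0.0006.

```bash
python3 steer.py '[[0,0,0.0006,0,0,0,0],[0,0,0.0006,0,0,0,0]]'
```

```text
time_s: 6.5
position: [0.4442, 0.0419, 0.0493]
tcp_rot: [[-0.972, 0.235, 0.0], [0.235, 0.972, -0.0], [-0.0, 0.0, -1.0]]
force: [-0.2, 0.4, 7.4]
opening: 0.006
grasp_force: 3.6
```

The middle touches at 49.7 mm and the edge stopped at 47.1 mm, about 2.6–3 mm lower. So lid 3 is the one that tips, and I press on in its middle.

Scaled: 0.0045 m is 0.0056, 0.004 m is 0.005.

```bash
python3 steer.py '[[0,0,0.0013,0,0,0,0],[0,0,0.0025,0,0,0,0],[0,0,0.0038,0,0,0,0],[0,0,0.005,0,0,0,0],[0,0,0.0056,0,0,0,0],[0,0,0.0056,0,0,0,0]]'
```

```text
time_s: 7.1
position: [0.4443, 0.0419, 0.045]
tcp_rot: [[-0.972, 0.234, 0.001], [0.234, 0.972, -0.0], [-0.001, 0.0, -1.0]]
force: [-0.6, -0.4, 9.9]
opening: 0.002
grasp_force: 4.7
```

Scaled: 0.001 m is 0.0013, 0.0005 m is 0.0006.

```bash
python3 steer.py '[[0,0,0.0006,0,0,0,0],[0,0,0.0013,0,0,0,0],[0,0,0.0013,0,0,0,0],[0,0,0.0013,0,0,0,0]]'
```

```text
time_s: 7.5
position: [0.4443, 0.0419, 0.0449]
tcp_rot: [[-0.972, 0.234, 0.001], [0.234, 0.972, -0.0], [-0.001, 0.0, -1.0]]
force: [-1.8, -0.2, 19.9]
opening: 0.004
grasp_force: 9.9
```

The lid is down 4.8 mm and rigid at 20 N. Now I lift off and check an edge lightly.

Scaled: -0.034 m is -0.0425, -0.017 m is -0.0213.

```bash
python3 steer.py '[[0,0,-0.005,0,0,0,0],[0,0,-0.015,0,0,0,0],[-0.0213,0.0013,-0.015,0,0,0,0],[-0.0425,0.0025,-0.015,0,0,0,0],[-0.0425,0.0025,-0.0125,0,0,0,0],[-0.0425,0.0025,-0.0075,0,0,0,0],[-0.0425,0.0025,-0.0044,0,0,0,0],[-0.0425,0.0025,-0.0031,0,0,0,0],[-0.0425,0.0025,-0.0031,0,0,0,0],[-0.0425,0.0025,-0.0031,0,0,0,0]]'
```

```text
time_s: 8.5
position: [0.4773, 0.036, 0.0457]
tcp_rot: [[-0.972, 0.235, -0.001], [0.235, 0.972, 0.0], [0.001, -0.0, -1.0]]
force: [-0.2, 0.0, -0.8]
opening: 0.008
grasp_force: 0.0
```

Scaled: 0.0012 m is 0.0015, 0.001 m is 0.0013.

```bash
python3 steer.py '[[0,0,0.0006,0,0,0,0],[0,0,0.0013,0,0,0,0],[0,0,0.0015,0,0,0,0],[0,0,0.0015,0,0,0,0]]'
```

```text
time_s: 8.9
position: [0.4777, 0.0359, 0.045]
tcp_rot: [[-0.972, 0.235, 0.0], [0.235, 0.972, -0.0], [-0.0, 0.0, -1.0]]
force: [-0.9, 0.2, 4.6]
opening: 0.004
grasp_force: 2.5
```

The edge now stands at 45.0 mm, level with the middle and rigid. I withdraw and look once more.

Scaled: 0.25 m is 0.3125, -0.18 m is -0.225.

```bash
python3 steer.py '[[0,0,-0.0125,0,0,0,0],[0,0,-0.0625,0,0,0,0],[0,0,-0.125,0,0,0,0],[0,0,-0.1875,0,0,0,0],[0.125,0.3125,-0.225,0,0,0,0],[0.125,0.3125,-0.225,0,0,0,0],[0.125,0.3125,-0.225,0,0,0,0],[0.125,0.3125,-0.225,0,0,0,0],[0.125,0.3125,-0.225,0,0,0,0],[0.125,0.3125,-0.225,0,0,0,0],[0.125,0.3125,-0.225,0,0,0,0],[0.125,0.3125,-0.225,0,0,0,0],[0.125,0.3125,-0.225,0,0,0,0]]'
python3 - <<'E'
from rig import bot
import cv2
c=bot.capture("scene")["color"][110:290,100:400,::-1]
cv2.imwrite("pics/p2.png",cv2.resize(c,None,fx=2.6,fy=2.6))
E
```

```text
time_s: 10.2
position: [0.439, 0.3011, 0.2244]
tcp_rot: [[-0.972, 0.236, -0.001], [0.236, 0.972, -0.001], [0.001, -0.001, -1.0]]
force: [-0.4, 0.0, 0.4]
opening: 0.009
grasp_force: 0.0
```

View pics/p2.png

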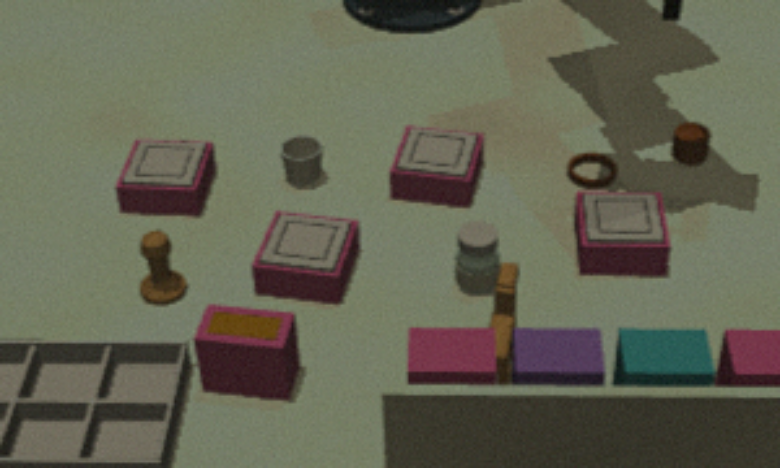

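The lid at crop (437,155) now sits flush like the other three. The toys are where they were, and the hand is clear.

```bash
python3 -c "
from rig import bot
print(bot.hand_in())"
```

```text
the job is handed in; nothing more can be done
None
```

I found the loose lid at (0.445, 0.042) on the first try (one edge probe overshot the 10 N limit to about 19 N), pressed it home in its middle (it sank 4.8 mm and no longer rocks), and handed the job in with the hand clear and no toy moved.

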